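Wedge a camera head into the rover's tapered dovetail and clamp it

ROBOT

A 6-joint arm with a two-finger parallel gripper is mounted at the origin on the work surface. World frame = base frame: x ahead of the robot, y to its left, z up, the work surface at z = 0. Lengths are in mm, angles in rad, forces in N, time in s.
With the tool pointing down it reaches from about 350 to 975 mm from the base axis. Payload 7.1 kg.
Tool frame: the origin (TCP) lies midway between the tips of the shut fingers; the grasp point (between the pads) lies 19 mm behind it (ctrl.grasp_offset is the distance from the TCP to the grasp point, in mm); z points along the fingers, y is the line along which they close (so a half turn about z gives the same grasp; the last joint's range is limited). The gripper opens to 88 mm and grips with 3 to 60 N. Pads are 20 mm wide; open, the fingers measure 115 mm over their backs; the gripper's body (75 mm by 178 mm) begins 61 mm behind the grasp point.
Start: joints at [1.198, 0.423, 1.63, -0, 1.089, -0.019], TCP at [216.508, 586.284, 222.675] pointing down, gripper open.
Joint ranges: [-3, 3], [-0.9, 2.11], [0.09, 2.58], [-1.31, 4.45], [0.11, 2.69], [-2.54, 2.54]. Speed limits (rad/s): [2.39, 2.39, 3.01, 3.14, 3.14, 3.14].

INTERFACE

Orientations are given as a rotation vector (axis times angle).
In Python, from workcell import ctrl gives the robot as it stands. The module is installed in compiled form; this text tells all that it offers.
- The arm moves only by the tool servo_tool, never from a script. Its argument "rows" is a list of rows, each a list of 7 numbers: the turn, a rotation vector about the tool's x, y, z as a fraction of full scale, then the shift along the tool's x, y, z as a fraction of full scale, then the finger opening in mm, from 0 to 87.8. A call has 1 to 10 rows; each row is the pose to reach, as a shift and turn from the pose commanded when the call began, along the tool's axes at that moment; what a row does not reach only later rows make up. Full scale, the value 1, is 20 cm for a shift and 1.5 rad for a turn. A row lasts 1/8 s, in which the tool goes at most 62.5 mm and 10.7 degrees, less where a joint would pass 70% of its speed; a pose out of reach is approached as far as the arm can. A call with a number of a shift or a turn outside -1 to 1 is refused whole. A call with a gripper value outside its range is refused whole. The fingers move at their own pace and stop on an object; the grip force is fixed at half the most. Time passes only in rows, so rows that repeat a pose let the fingers close. It gives the time, the measured TCP pose, the force, the opening and the grip force at its end, in the units of the state.
- ctrl.get_obs(): the state, without advancing time (a new reading comes with each control period).
- ctrl.get_image(name): name is "scene" or "top" or "wrist"; returns (picture, depth): 400x640x3 uint8, red, green, blue; 400x640 float32, mm along the optical axis (not along the pixel's ray), 0 where there is no reading.
- ctrl.camera_info(name): a dict with "intrinsics" (3x3 intrinsics, pixels), "R" (3x3) and "t" (3): a world point X has camera coordinates R X + t. Camera axes: x right, y down, z forward; pixel columns grow to the right and rows downward; lengths in mm; the calibration is good to about 2 mm. A picture is of the moment at which its call begins: read the wrist's pose just before it. camera_info takes no time and is no camera call; for the wrist camera it gives the pose at the moment of the call.
- ctrl.close_job(): hands the job in; it is judged then, once.
The state is a dict: "t": time; "qpos": joint angles; "qvel": joint speeds; "joint_torque": joint torques, N m; "ee_pos": TCP position; "orientation": TCP orientation; "ft_force": force on the tool from outside, world axes, zero at the start; "moment": the same for the moment, N m; "width": finger opening in mm; "grasp_force": force on a finger pad.
Only numpy, scipy, OpenCV 4.12 (cv2) and the standard library are available. Lean on these libraries where they do the work, as an engineer would, in place of code of your own. Each camera call takes 0.05 s, during which the arm holds its last target. There are 200 camera calls.

TASK

Mount the camera head that has the wedge-shaped dovetail foot on the rover: slide its foot, lens forward, into the tapered way on the deck and push it along, firmly but without forcing it, until it wedges tight by itself. Then swing the clamp lever beside the way right round to its stop and let go. Leave the other things on the bench where they lie.

Things in the scene. Friction and masses are not known exactly. Their poses are not given: they have to be found in the camera images.
- camera_centre (a point): Centre of the camera head's dark box body (48 long x, 42 wide y, 42 high), 39 mm above the foot's underside; +x: lens (31 dia., 24 long), z up. 60 mm high, about 320 g, stands loose on the bench. Aluminium wedge foot, 10 high, from 26 mm ahead of the centre to 34 behind it (tail 10 mm behind the body); underside 43 wide at the tail, 3.5 deg a side down to the chamfered nose, sides undercut 30 deg.
- camera: The same camera head; origin at the centre of the foot's underside below camera_centre, same axes. The body starts 18 mm above the underside.
- way_mouth (a point): Tapered dovetail way on the rover: middle of its mouth, on its floor (170 mm above the bench). +x: into the way (to the rover's front), y left, z up. Flat landing ledge behind the mouth (60 mm long, 84 wide), flush with the floor. Between two jaws 66 long, 13.5 high, undercut as the foot; opening at floor level about 41 wide at the mouth, closing 3.5 deg a side. No end stop: only the wedge fit stops the foot.
- fixed_jaw: Left (+y) jaw of the way, an aluminium bar; origin at way_mouth. The right jaw is an adjustable gib set up to 1.8 mm in or out, so the foot wedges with the camera centre anywhere from 3 to 33 mm inside the mouth, up to 1 mm off the middle. Touching to tight is under 1 mm of travel. Sliding takes 1 to 2 N, wedging tight a push of 8 to 15 N; 20 N is forcing it. Pushed high up, the foot may tip and jam.
- rover: The rover, 426 long, 245 wide, fixed on a stand; origin on the bench under its middle, +x to its front. Deck top 160 mm up, 116 wide; tyres reach 135 mm up; electronics up to 20 mm above the deck begin 115 mm behind way_mouth.
- clamp (a joint): Clamp lever, turns about a vertical pivot 30 mm ahead (+x) and 48 mm right (-y) of way_mouth. 0: open, points out to the right (-y); grows clockwise seen from above; 1.5 rad: at its stop, points almost straight back (-x). Starts at 0 to 0.4, stays where left, takes about 2 N at the knob.
- clamp_knob (a point): Centre of the 16 mm ball knob on the lever's end, 48 mm from the pivot, 21 mm above the way's floor; lever arm 9 mm thick, hub 18 dia.
- spare_camera: Bystander: a like camera head on a flat square plate (56 mm) with a round post; origin under its middle; not to be used.
- battery: Bystander: grey battery pack 105 x 34 x 26 mm, origin under its middle, long along x.
- servo: Bystander: black servo motor 54 x 20 x 43 mm, origin under its middle.
- spare_wheel: Bystander: spare tyre lying flat, 116 mm across, 46 high, origin under its middle.
- screwdriver: Bystander: screwdriver 170 mm long, lying.
- wrench: Bystander: wrench 140 mm long, lying.
There are look-alikes about, which are no part of the job. What is shaped like the camera but pink is not meant.

How it is judged (in metres and radians):
On the way, in this order (a step that is already met when the one before it is completed fails the run):
1. the camera's foot is down in the way and wedged tight between the jaws (x of camera_centre in the frame of way_mouth between 0 and 0.037 m and y of camera_centre in the frame of way_mouth between -0.004 and 0.004 m and z of camera_centre in the frame of way_mouth between 0.036 and 0.042 m and angle between the z axis of camera_centre and the z axis of way_mouth, either way round below 0.06 rad and angle between the x axis of camera_centre and the x axis of way_mouth, either way round below 0.08 rad and contact force between camera and fixed_jaw above 6 N), for 0.2 s.
2. the clamp lever is round to its stop (value of joint clamp above 1.35 rad), for 0.2 s.
At the end, for the whole second after the job is handed in: The camera sits upright in the way, lens forward, its centre 0 to 37 mm inside the mouth and within 4 mm of the middle line, wedged so that the foot presses on the fixed jaw with more than 6 N of its own accord, at rest; the clamp lever stands at more than 1.35 rad (all of step 1 and value of joint clamp above 1.35 rad and linear speed of camera below 0.01 m/s); the robot touches nothing.
It fails at once if the foot is forced: it presses on the fixed jaw with more than 32 N (contact force between camera and fixed_jaw above 32 N).
It fails at once if another thing on the bench is moved more than 30 mm (distance of any of spare_camera, battery, servo, spare_wheel, screwdriver, wrench from where it was at the start of the episode above 0.03 m).
It also fails if it takes over 70 s, if anything falls off the work surface, if the arm or the gripper's body presses on something with over 40 N, if the wrist force passes 120 N, or if a joint passes its speed limit or range.

## Working session

There is one attempt and no reset: what is moved stays moved. The work goes in short steps, Python scripts to look and compute and a tool call to move; the robot and the scene stay as the last step left them, time stands still between calls to the robot, and variables do not carry over. Pictures are saved under pics/ and viewed, at most 14 in all, crops included, and the job is handed in when it is done.

Besides the shell and the picture viewer there is one more tool, called after "Call:" as a command line: name --pt "numbers of a row" for each row, then --argument value for the rest. servo_tool: Moves the arm, as the interface text tells. Its arguments: {"type":"object","properties":{"rows":{"type":"array","items":{"type":"array","items":{"type":"number"}}}},"required":["rows"]}

```bash
mkdir -p pics; cat > h.py <<'E'
import numpy as np, cv2
from scipy.spatial.transform import Rotation as Ro
from workcell import ctrl
def grab(n):
    i=ctrl.camera_info(n); im,d=ctrl.get_image(n)
    np.savez(f'{n}.npz',im=im,d=d,K=i['intrinsics'],R=i['R'],t=i['t'])
    return im,d,i
def load(n):
    z=np.load(f'{n}.npz'); return z['im'],z['d'],dict(intrinsics=z['K'],R=z['R'],t=z['t'])
def cloud(d,i):
    v,u=np.mgrid[:d.shape[0],:d.shape[1]]; K=np.array(i['intrinsics'])
    P=np.stack([(u-K[0,2])/K[0,0]*d,(v-K[1,2])/K[1,1]*d,d],-1)
    W=(P-np.array(i['t']).ravel())@np.array(i['R']); W[d==0]=np.nan
    return W
def proj(X,i):
    c=np.array(i['R'])@np.array(X)+np.array(i['t']).ravel(); p=np.array(i['intrinsics'])@c; return p[:2]/p[2]
def save(n,im): cv2.imwrite(f'pics/{n}.png',im[...,::-1])
E
python3 - <<'E'
from h import *
for n in('top','scene'):
    im,d,i=grab(n); save(n+'0',im); print(n,np.round(i['R'],2).tolist(),np.round(i['t']),np.round(i['intrinsics']).tolist())
o=ctrl.get_obs();print(o, ctrl.grasp_offset)
E
```

```text
top [[0.0, -1.0, 0.01], [-0.99, -0.0, -0.13], [0.13, -0.01, -0.99]] [-153.  518. 1329.] [[479.0, 0.0, 320.0], [0.0, 479.0, 198.0], [0.0, 0.0, 1.0]]
scene [[0.34, 0.94, 0.01], [0.52, -0.17, -0.84], [-0.79, 0.29, -0.54]] [ -22. -184. 1615.] [[502.0, 0.0, 313.0], [0.0, 502.0, 203.0], [0.0, 0.0, 1.0]]
{'t': 0.1, 'qpos': array([ 1.19799401e+00,  4.23764969e-01,  1.63056998e+00, -7.09325897e-06,
        1.08858776e+00, -1.89882512e-02]), 'qvel': array([-0.00281937,  0.00065429, -0.00134821, -0.00050653,  0.00030289,
       -0.00182083]), 'joint_torque': array([ 3.67100265e-04, -5.45612741e+01, -2.74325359e+01,  6.46287203e-02,
        1.87982584e-02, -2.52894137e-05]), 'ee_pos': array([216.34604227, 585.85317443, 221.99621271]), 'orientation': array([-5.52825770e-01, -3.09231240e+00,  2.05103684e-03]), 'ft_force': array([ 0.40095982, -0.12697135, -0.59544547]), 'moment': array([-0.01245508,  0.0480984 ,  0.03196439]), 'grasp_force': 0.0, 'width': 88.0247917202909} 18.700000000000003
```

View pics/top0.png

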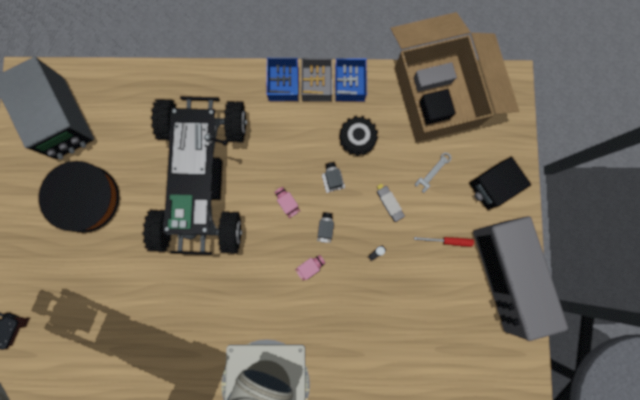

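View pics/scene0.png

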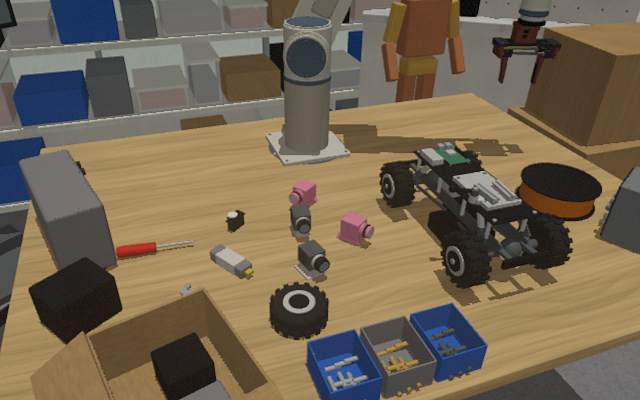

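Candidates for the camera in the top view: dark head (326,228), dark head (333,178) which seems to have a light square plate (the spare), and pink heads (287,202) and (310,268). By description I choose (326,228). I'll check it in a close crop and measure.

```bash
python3 - <<'E'
from h import *
im,d,i=load('top'); ims,ds,i2=load('scene')
a=cv2.resize(im[160:260,270:350],None,fx=5,fy=5,interpolation=cv2.INTER_CUBIC)
b=cv2.resize(ims[170:280,270:350],(364,500),interpolation=cv2.INTER_CUBIC)
save('crop1',np.hstack([a,b]))
W=cloud(d,i); 
for (u,v) in [(326,235),(326,228),(326,216),(333,178),(190,150),(190,130),(188,165),(190,190),(238,160),(300,300),(180,215)]: print(u,v,np.round(W[v,u]))
# heights on crop of rover
np.set_printoptions(linewidth=250)
z=W[...,2]; print(np.round(z[100:230:4,150:246:4]).astype(int))
E
```

```text
326 235 [ 412. -169.   56.]
326 228 [ 431. -169.   59.]
326 216 [ 465. -169.   53.]
333 178 [ 572. -188.   56.]
190 150 [625. 186. 169.]
190 130 [677. 187. 172.]
188 165 [585. 189. 171.]
190 190 [522. 185. 159.]
238 160 [635.  89.  -1.]
300 300 [230. -96.  -3.]
180 215 [456. 204. 174.]
[[  1   0 115 105 117 112  79   0   0  86 100  94  89  93  88 100  95  95  -1  -3  94  96  98  94]
 [ -1 123 125 129 118 114  82   0  -2  -6  99  -2  -4   5  -3  97  -3   0  -2 124 124 115 121 112]
 [  0 131 133 129 128 115 155 161 163 155 157 161 155 162 158 159 161   3   7 124 125 124 132 115]
 [ -3 131 131 138 131 112 163 162 161 156 164 159 160 164 160 162 162   0   0 133 128 130 132 113]
 [  0 134 127 129 125 107 158 156 160 159 161 161 161 163 158 159 160   2   3 134 131 132 129 112]
 [  4 127 129 127 132 106 160 158 160 163 160 158 163 156 158 156 157 109  90 131 126 130 127 107]
 [ -4 128 128 123 126 106 157 172 182 169 170 170 182 170 165 157 159 115  76 127 121 131 131 100]
 [  3 115 116 121 122 160 156 173 176 169 165 167 181 168 170 157 160   1  -2 122 122 116 119  97]
 [ -1 112 110 104 112
[... 1754 characters left out ...]
3   3]
 [  0   2  -6   2 161 170 166 170 164 165 165 163 178 175 179 161   4   2   0  -2  -2  -2  -4   1]
 [  6   1  -1   3 161 176 166 166 166 165 168 161 174 175 175 159  -5  -2   0  -6  -2   1   3   1]
 [110 113 106 106 159 178 166 174 175 166 164 161 177 178 172  69   2   5 108 109  96 101  96  -4]
 [122 118 120 117 161 172 163 171 168 161 164 155 178 178 173 137   3  -7 112 120 126 122 102  -5]
 [124 129 130 123 161 166 182 172 177 178 160 156 176 173 176 123   0   2 123 124 122 123  90   3]
 [133 125 128 115 162 168 182 170 176 175 165 164 161 161 161 113 109   2 128 128 131 127  99   2]
 [130 136 133 113 161 161 161 165 157 164 156 162 159 163 158 104 101  80 136 132 132 126 106   3]]
```

View pics/crop1.png

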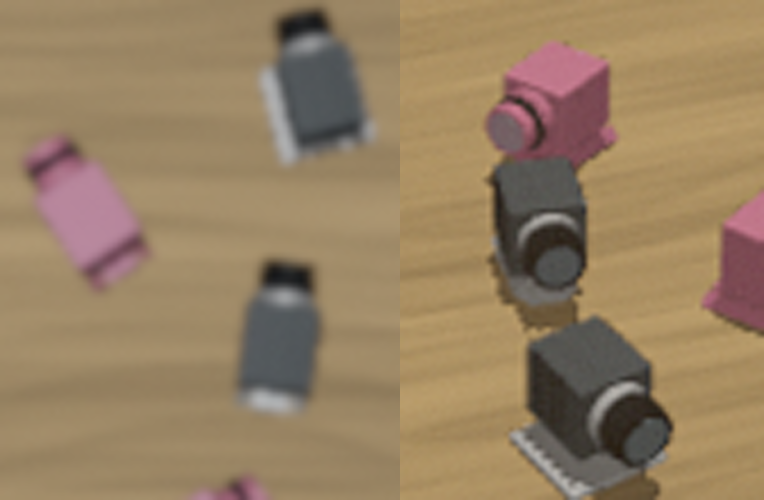

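The crop shows a dark head with the narrow foot's tail protruding behind at about (324,240) and the lens up (+x) at (327,216): that is the target. The one at (333,178) stands on the flat plate (spare). Next I work out the rough geometry and the wrist camera offset.

```bash
cat >> h.py <<'E'
def Rdown(yaw): # tool y at world angle yaw, z down
    y=np.array([np.cos(yaw),np.sin(yaw),0]); z=np.array([0,0,-1.]); return np.stack([np.cross(y,z),y,z],1)
def rel(p,yaw,o=None):
    o=o or ctrl.get_obs(); R=Ro.from_rotvec(o['orientation']).as_matrix()
    s=R.T@(np.array(p)-o['ee_pos'])/200; r=Ro.from_matrix(R.T@Rdown(yaw)).as_rotvec()/1.5
    print('turn',np.round(r,4),'shift',np.round(s,4))
def st():
    o=ctrl.get_obs(); R=Ro.from_rotvec(o['orientation']).as_matrix()
    print('t',round(o['t'],2),'p',np.round(o['ee_pos'],1),'yaw',round(np.arctan2(R[1,1],R[0,1]),4),'tilt',np.round(R[:2,2],4),'F',np.round(o['ft_force'],1),'w',round(o['width'],1),'g',round(o['grasp_force'],1))
E
python3 - <<'E'
from h import *
im,d,i=load('top'); W=cloud(d,i); z=W[...,2]
o=ctrl.get_obs();R=Ro.from_rotvec(o['orientation']).as_matrix();w=ctrl.camera_info('wrist')
c=-np.array(w['R']).T@np.array(w['t']).ravel(); print('cam in tool',R.T@(c-o['ee_pos']),'axes',np.round(R.T@np.array(w['R']).T,2).tolist(),np.round(w['intrinsics']).tolist())
def rect(m,h):
    cs,_=cv2.findContours(m.astype(np.uint8),0,1); c=max(cs,key=cv2.contourArea)
    pts=W[m&(cv2.drawContours(np.zeros(m.shape,np.uint8),[c],-1,1,-1)>0)][:,:2].astype(np.float32)
    print(h,len(pts),cv2.minAreaRect(pts))
m=(z>48)&(z<72); m2=m.copy(); m2[:]=0; m2[205:250,305:345]=m[205:250,305:345]; rect(m2,'cam')
# deck silhouette
m=(z>150)&(z<200); k=np.zeros_like(m); k[100:255,150:225]=1; rect(m&k,'deck')
st(); rel([590,190,330],np.pi/2); 
E
```

```text
cam in tool [  70.81411644    0.19857697 -162.64775199] axes [[0.0, -0.97, -0.26], [1.0, 0.0, 0.0], [-0.0, -0.26, 0.97]] [[353.0, 0.0, 322.0], [0.0, 353.0, 200.0], [0.0, 0.0, 1.0]]
cam 339 ((443.1269226074219, -169.55596923828125), (41.69784164428711, 72.89139556884766), 82.79781341552734)
deck 5680 ((577.2682495117188, 170.64854431152344), (152.39950561523438, 330.88006591796875), 88.5243911743164)
t 0.1 p [216.3 585.9 222. ] yaw 1.217 tilt [-0.0005 -0.0012] F [ 0.4 -0.1 -0.6] w 88.0 g 0.0
turn [-9.000e-04 -2.000e-04 -2.359e-01] shift [-2.4383 -1.2101 -0.5385]
```

Call:
servo_tool --pt "0 0 -0.12 0 0 -0.27 87" --pt "0 0 -0.236 0 0 -0.54 87" --pt "0 0 -0.236 0 0 -0.54 87"

```text
t: 0.48
ee_pos: [217.3, 588.4, 335.5]
orientation: [-0.002, 3.139, 0.012]
ft_force: [-0.7, 0.5, 0.3]
width: 86.7
grasp_force: 0.0
```

Call:
servo_tool --pt "0 0 0 -0.2 -0.22 0 87" --pt "0 0 0 -0.4 -0.44 0 87" --pt "0 0 0 -0.6 -0.66 0 87" --pt "0 0 0 -0.8 -0.88 0 87" --pt "0 0 0 -0.95 -1 0 87"

```text
t: 1.1
ee_pos: [407.3, 383.8, 329.3]
orientation: [-0.004, -3.14, 0.003]
ft_force: [-0.7, 0.7, 0.1]
width: 87.2
grasp_force: 0.0
```

Call:
servo_tool --pt "0 0 0 -0.2 -0.22 0 87" --pt "0 0 0 -0.4 -0.44 0 87" --pt "0 0 0 -0.6 -0.66 0 87" --pt "0 0 0 -0.8 -0.88 0 87" --pt "0 0 0 -0.95 -1 0 87" --pt "0 0 0 -0.95 -1 0 87" --pt "0 0 0 -0.95 -1 0 87"

```text
t: 1.98
ee_pos: [595.7, 186.5, 329.4]
orientation: [-0.001, -3.139, 0.0]
ft_force: [-0.2, 0.0, 0.3]
width: 86.9
grasp_force: 0.0
```

```bash
python3 - <<'E'
from h import *
st(); im,d,i=grab('wrist'); save('w1',im); st()
W=cloud(d,i); print(np.round(W[200,320]))
E
```

```text
t 1.98 p [595.7 186.5 329.4] yaw 1.5702 tilt [-0.0023 -0.0003] F [-0.2  0.   0.3] w 86.9 g 0.0
t 2.02 p [595.5 186.9 329.8] yaw 1.5711 tilt [-0.0017 -0.0002] F [-0.1  0.9 -0.6] w 87.2 g 0.0
[611. 185. 170.]
```

View pics/w1.png

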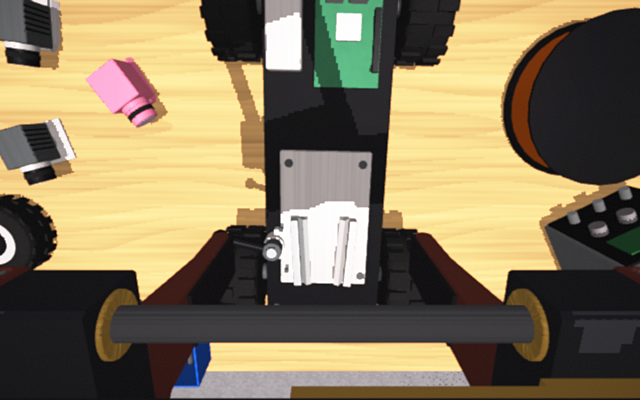

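The ledge is at rows 150–205, cols 280–372; the jaws are bars near (303,250) and (343,250); the clamp knob is around (272,250), on the right side (-y). Next I measure it.

```bash
cat >> h.py <<'E'
def ray(uv,zp,i):
    uv=np.atleast_2d(np.array(uv,float)); K=np.array(i['intrinsics']);R=np.array(i['R']);c=-R.T@np.array(i['t']).ravel()
    D=np.c_[(uv[:,0]-K[0,2])/K[0,0],(uv[:,1]-K[1,2])/K[1,1],np.ones(len(uv))]@R
    return c+D*((zp-c[2])/D[:,2])[:,None]
E
python3 - <<'E'
from h import *
im,d,i=load('wrist'); g=cv2.cvtColor(im,cv2.COLOR_RGB2GRAY).astype(float)
save('w1c',cv2.resize(im[140:300,240:400],None,fx=3.7,fy=3.7,interpolation=cv2.INTER_CUBIC))
L=[];Rr=[]
for v in range(156,200):
    e=np.diff(g[v]); L.append((270+np.argmax(e[270:290])+.5,v)); Rr.append((362+np.argmin(e[362:380])+.5,v))
for E in(L,Rr):
    P=ray(E,170,i); f=np.polyfit(P[:,0],P[:,1],1); print('line slope',f[0],'y at x=600',np.polyval(f,600), 'res',np.std(P[:,1]-np.polyval(f,P[:,0])))
e=g[140:160,300:355]; print(np.round(e.mean(1)))
W=cloud(d,i); np.set_printoptions(linewidth=250)
print('x');print(np.round(W[196:290:6,325,0]))
print(np.round(W[196:290:6,250:380:5,2]).astype(int))
E
```

```text
line slope -0.019672241296773297 y at x=600 147.74405071506354 res 0.23448608881153898
line slope -0.022859192201888565 y at x=600 231.7765391210932 res 0.286487806612609
[ 21.  21.  21.  21.  21.  21.  21.  20.  19.  24.  59. 114. 150. 162.
 162. 162. 161. 162. 162. 161.]
x
[607. 612. 619. 624. 630. 637. 643. 649. 655. 662. 668. 674. 680. 687. 694. 706.]
[[                   0                    1                    0                  159                  161                  161                  170                  170                  171                  170                  170
                   171                  171                  171                  171                  171                  170                  171                  171                  171                  171                  171
                   170                  171                  161                  161]
 [                   0                    1                   -1                  161                  160                  161                  169                  172                  17
[... 7467 characters left out ...]
                  170                  162                  161                  161]
 [                 133                  125                  102                   66                  162                  159                  160                  161                  160                  161                  160
                   160                  161                  160                  160                  161                  161                  160                  161                  161                  160                  161
                   161                  161                  162                  161]]<stdin>:12: RuntimeWarning: invalid value encountered in cast
```

View pics/w1c.png

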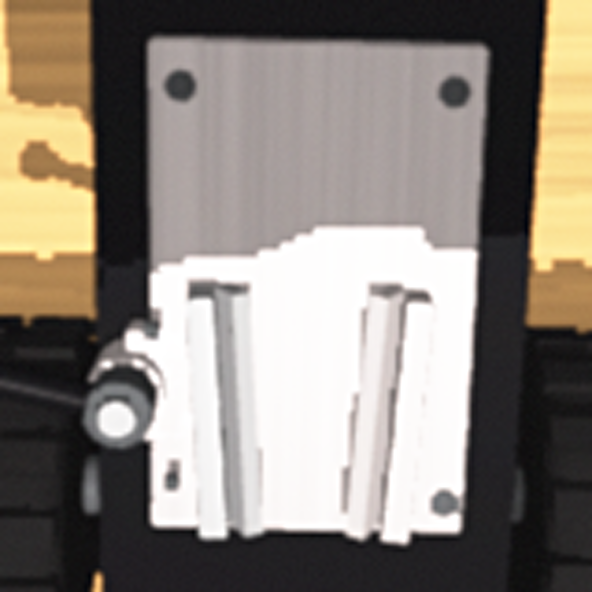

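```bash
python3 - <<'E'
from h import *
im,d,i=load('wrist')
a=ray([326,150.6],170,i)[0]; print('ledge back',a,'mouth',a+60*np.array([1,-.0213,0]))
j=ray([[240+218/3.7,140+292/3.7],[240+387/3.7,140+292/3.7],[240+418/3.7,140+297/3.7]],183.5,i); print('jaw starts',j)
print('front end of ledge plate',ray([[240+150/3.7,140+530/3.7],[240+462/3.7,140+533/3.7]],170,i))
# jaw top edges inner front (z=183.5)
print('hub',ray([240+113/3.7,140+415/3.7],194,i))
W=cloud(d,i); m=(W[...,2]>185)&(W[...,2]<205)&(W[...,0]>620)&(W[...,0]<680)&(W[...,1]<160)&(W[...,1]>60)
P=W[m]; 
for y in range(70,160,8):
    q=P[(P[:,1]>=y)&(P[:,1]<y+8)]; print(y,len(q),np.round(q.mean(0)) if len(q) else '',np.round(q[:,0].min() if len(q) else 0),np.round(q[:,0].max() if len(q) else 0))
print('to camera'); rel([431,-168,330],np.pi/2-0.126)
E
```

```text
ledge back [564.38436896 191.01660799 170.        ] mouth [624.38436896 189.73860799 170.        ]
jaw starts [[625.3579547  166.14053225 183.5       ]
 [625.37793798 208.11596556 183.5       ]
 [626.68675447 215.8463796  183.5       ]]
front end of ledge plate [[697.85134811 145.55253938 170.        ]
 [698.8117871  230.66829557 170.        ]]
hub [[653.73034367 140.45953697 194.        ]]
70 0  0 0
78 0  0 0
86 13 [634.  92. 194.] 633.0 636.0
94 21 [634.  97. 192.] 632.0 636.0
102 45 [643. 108. 192.] 637.0 649.0
110 94 [645. 114. 192.] 640.0 651.0
118 95 [648. 122. 191.] 643.0 653.0
126 94 [651. 130. 190.] 646.0 660.0
134 152 [654. 138. 191.] 646.0 663.0
142 131 [654. 145. 191.] 646.0 662.0
150 0  0 0
158 15 [640. 159. 185.] 627.0 665.0
to camera
turn [-0.0002 -0.0012  0.0842] shift [ 8.2330e-01 -1.7742e+00  9.0000e-04]
```

The way's mouth is at (624.5, 189.2, 170), yaw -0.021. The hub found at (653.7,140.5) matches the predicted (653.5,140.6), and the ledge is 84 wide as given. Now I go to the camera.

Call:
servo_tool --pt "0 0 0 0.1 -0.22 0 87" --pt "0 0 0 0.2 -0.44 0 87" --pt "0 0 0 0.3 -0.66 0 87" --pt "0 0 0 0.41 -0.887 0 87"

```text
t: 2.52
ee_pos: [513.2, 9.0, 330.7]
orientation: [-0.004, 3.141, 0.0]
ft_force: [0.4, -0.8, -0.6]
width: 87.0
grasp_force: 0.0
```

Call:
servo_tool --pt "0 0 0.02 0.1 -0.22 0.15 87" --pt "0 0 0.04 0.2 -0.44 0.4 87" --pt "0 0 0.084 0.3 -0.66 0.7 87" --pt "0 0 0.084 0.413 -0.887 1 87" --pt "0 0 0.084 0.413 -0.887 1 87" --pt "0 0 0.084 0.413 -0.887 1 87"

```text
t: 3.28
ee_pos: [429.9, -167.7, 129.0]
orientation: [-0.199, -3.131, -0.003]
ft_force: [-0.3, 0.2, -0.1]
width: 86.8
grasp_force: 0.0
```

```bash
python3 - <<'E'
from h import *
st(); im,d,i=grab('wrist'); save('w2',im); W=cloud(d,i)
m=(W[...,2]>50)&(W[...,2]<70)&(abs(W[...,0]-431)<45)&(abs(W[...,1]+168)<40)
P=W[m]; print(len(P),cv2.minAreaRect(P[:,:2].astype(np.float32)),np.median(P[:,2]))
rel([431,-168,18.5],np.pi/2-0.126)
E
```

```text
t 3.27 p [ 429.9 -167.7  129. ] yaw 1.4438 tilt [-0.0043  0.0019] F [-0.3  0.2 -0.1] w 86.8 g 0.0
5115 ((440.8858337402344, -166.62213134765625), (42.538536071777344, 71.94842529296875), 83.39077758789062) 60.35827315692572
turn [ 0.0005 -0.0012 -0.0002] shift [ 0.001  -0.0024  0.5594]
```

View pics/w2.png

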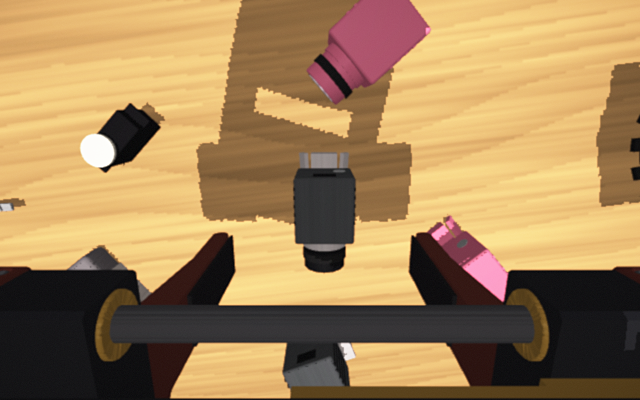

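The camera stands centred between the fingers, body at (325,205), with its foot tail towards the robot at (323,158). The pink heads are clear of the fingers. Now I descend and grip.

Call:
servo_tool --pt "0 0 -0.008 0.005 0.012 0.15 87" --pt "0 0 -0.008 0.005 0.012 0.3 87" --pt "0 0 -0.008 0.005 0.012 0.45 87" --pt "0 0 -0.008 0.005 0.012 0.55 87" --pt "0 0 -0.008 0.005 0.012 0.553 87" --pt "0 0 -0.008 0.005 0.012 0.553 30" --pt "0 0 -0.008 0.005 0.012 0.553 30" --pt "0 0 -0.008 0.005 0.012 0.553 30" --pt "0 0 -0.008 0.005 0.012 0.553 30" --pt "0 0 -0.008 0.005 0.012 0.553 30"

```text
t: 4.58
ee_pos: [431.4, -166.1, 20.2]
orientation: [0.179, 3.136, -0.0]
ft_force: [-0.3, -0.1, 3.4]
width: 42.0
grasp_force: 29.9
```

Call:
servo_tool --pt "0 0 0 0 0 0 30" --pt "0 0 0 0 0 0 30" --pt "0 0 0 0 0 0 30"

```text
t: 4.95
ee_pos: [431.4, -166.1, 20.2]
orientation: [0.179, 3.136, -0.0]
ft_force: [-1.7, -0.4, 5.5]
width: 41.9
grasp_force: 29.9
```

```bash
python3 - <<'E'
from h import *
st()
E
```

```text
t 4.95 p [ 431.4 -166.1   20.2] yaw 1.4569 tilt [ 0.0001 -0.0001] F [-1.7 -0.4  5.5] w 41.9 g 29.9
```

Call:
servo_tool --pt "0 0 0 0 0 -0.1 30" --pt "0 0 0 0 0 -0.35 30" --pt "0 0 0 0 0 -0.65 30" --pt "0 0 0 0 0 -1 30" --pt "0 0 0 0 0 -1 30" --pt "0 0 0 0 0 -1 30"

```text
t: 5.7
ee_pos: [430.8, -165.7, 219.5]
orientation: [-0.179, -3.136, -0.0]
ft_force: [0.4, -0.8, -2.9]
width: 41.8
grasp_force: 29.9
```

```bash
python3 - <<'E'
from h import *
st(); rel([584.5,190,290],1.5495)
im,d,i=grab('wrist'); save('w3',im[100:330,180:460]); W=cloud(d,i)
E
```

```text
t 5.7 p [ 430.8 -165.7  219.5] yaw 1.457 tilt [-0.0004  0.0002] F [ 0.4 -0.8 -2.9] w 41.8 g 29.9
turn [ 0.0001 -0.0002 -0.0617] shift [-0.5611  1.8545 -0.3523]
```

View pics/w3.png

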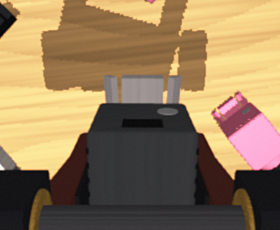

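The head is held level and straight, with the foot tail visible at (143,88) of the crop. On to the rover.

Call:
servo_tool --pt "0 0 0 -0.05 0.15 -0.15 30" --pt "0 0 0 -0.11 0.37 -0.352 30" --pt "0 0 0 -0.17 0.58 -0.352 30" --pt "0 0 0 -0.23 0.78 -0.352 30" --pt "0 0 0 -0.28 0.927 -0.352 30"

```text
t: 6.38
ee_pos: [507.3, 13.5, 287.5]
orientation: [-0.177, -3.132, 0.0]
ft_force: [0.4, -0.3, -3.0]
width: 42.0
grasp_force: 29.9
```

Call:
servo_tool --pt "0 0 -0.03 -0.06 0.22 0 30" --pt "0 0 -0.0617 -0.12 0.43 0 30" --pt "0 0 -0.0617 -0.18 0.63 0 30" --pt "0 0 -0.0617 -0.23 0.8 0 30" --pt "0 0 -0.0617 -0.28 0.927 0 30" --pt "0 0 -0.0617 -0.28 0.927 0 30" --pt "0 0 -0.0617 -0.28 0.927 0 30"

```text
t: 7.25
ee_pos: [583.6, 189.1, 287.9]
orientation: [-0.033, -3.137, 0.003]
ft_force: [-0.1, -0.2, -3.4]
width: 42.0
grasp_force: 29.9
```

```bash
python3 - <<'E'
from h import *
st(); rel([584.5,190.05,200],1.5495)
E
```

```text
t 7.25 p [583.6 189.1 287.9] yaw 1.5497 tilt [-0.0043 -0.0016] F [-0.1 -0.2 -3.4] w 42.0 g 29.9
turn [-0.0011 -0.0028  0.0001] shift [-0.0063  0.0056  0.4395]
```

Call:
servo_tool --pt "0 0 0 -0.003 0.005 0.1 30" --pt "0 0 0 -0.003 0.005 0.25 30" --pt "0 0 0 -0.003 0.005 0.38 30" --pt "0 0 0 -0.003 0.005 0.46 30" --pt "0 0 0 -0.003 0.005 0.46 30" --pt "0 0 0 -0.003 0.005 0.46 30"

```text
t: 8.0
ee_pos: [586.0, 190.6, 199.4]
orientation: [0.034, 3.14, 0.001]
ft_force: [0.3, 0.7, -2.6]
width: 42.1
grasp_force: 29.9
```

```bash
python3 - <<'E'
from h import *
st(); rel([590,190.05,190],1.5495)
im,d,i=grab('top'); g=im[110:190,140:240]
im,d,i=grab('scene'); save('s2',cv2.resize(im[110:290,370:560],None,fx=3.1,fy=3.1,interpolation=cv2.INTER_CUBIC))
E
```

```text
t 8.0 p [586.  190.6 199.4] yaw 1.5493 tilt [0.0013 0.0003] F [ 0.3  0.7 -2.6] w 42.1 g 29.9
turn [ 0.0003  0.0008 -0.0001] shift [-0.0202 -0.0025  0.0469]
```

View pics/s2.png

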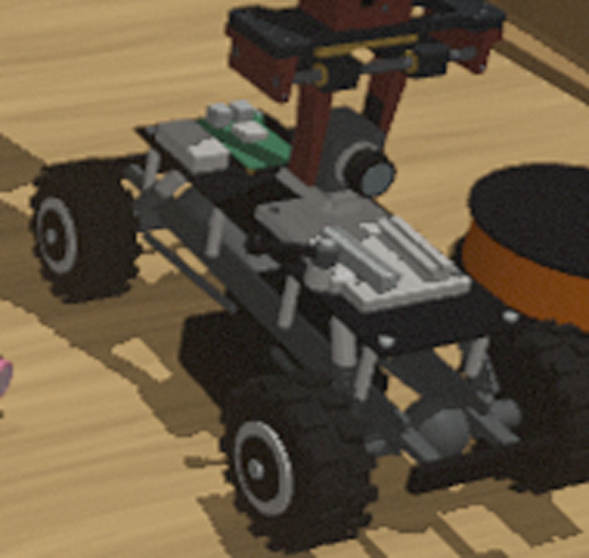

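The head hovers over the ledge, aligned with the way and lens forward. I lower it to contact.

Call:
servo_tool --pt "0 0 0 0 -0.003 0.02 30" --pt "0 0 0 0 -0.003 0.04 30" --pt "0 0 0 0 -0.003 0.04 30" --pt "0 0 0 0 -0.003 0.04 30"

```text
t: 8.6
ee_pos: [585.2, 190.1, 190.3]
orientation: [-0.033, -3.141, 0.0]
ft_force: [-0.1, 1.1, -2.2]
width: 42.2
grasp_force: 29.9
```

Call:
servo_tool --pt "0 0 0 0 0 0.003 30" --pt "0 0 0 0 0 0.006 30" --pt "0 0 0 0 0 0.006 30"

```text
t: 8.98
ee_pos: [585.8, 190.3, 190.2]
orientation: [0.033, 3.14, 0.001]
ft_force: [-2.4, -0.7, 5.3]
width: 41.4
grasp_force: 29.9
```

Call:
servo_tool --pt "0 0 0 0 0 0.003 30" --pt "0 0 0 0 0 0.003 30"

```text
t: 9.22
ee_pos: [586.1, 190.3, 190.2]
orientation: [0.033, 3.139, 0.001]
ft_force: [-2.4, -0.9, 9.4]
width: 41.8
grasp_force: 29.9
```

Call:
servo_tool --pt "0 0 0 0 0 -0.005 30" --pt "0 0 0 0 0 -0.005 30"

```text
t: 9.48
ee_pos: [585.9, 190.3, 190.2]
orientation: [0.033, 3.14, 0.001]
ft_force: [0.2, 0.3, 4.8]
width: 42.0
grasp_force: 29.9
```

Call:
servo_tool --pt "0 0 0 -0.015 0 0 30" --pt "0 0 0 -0.03 0 0 30" --pt "0 0 0 -0.045 0 0 30" --pt "0 0 0 -0.06 0 0 30" --pt "0 0 0 -0.06 0 0 30"

```text
t: 10.1
ee_pos: [597.9, 190.0, 190.2]
orientation: [0.033, 3.14, 0.0]
ft_force: [-0.1, -0.1, 6.2]
width: 41.9
grasp_force: 29.9
```

Call:
servo_tool --pt "0 0 0 -0.01 0 0 30" --pt "0 0 0 -0.02 0 0 30" --pt "0 0 0 -0.03 0 0 30" --pt "0 0 0 -0.03 0 0 30"

```text
t: 10.6
ee_pos: [603.7, 189.9, 190.2]
orientation: [0.033, 3.141, 0.0]
ft_force: [-0.0, 0.3, 5.5]
width: 42.1
grasp_force: 29.9
```

Call:
servo_tool --pt "0 0 0 -0.01 0 0 30" --pt "0 0 0 -0.02 0 0 30" --pt "0 0 0 -0.03 0 0 30" --pt "0 0 0 -0.03 0 0 30"

```text
t: 11.1
ee_pos: [609.8, 189.8, 190.3]
orientation: [0.033, 3.141, 0.001]
ft_force: [-1.6, -0.6, 5.3]
width: 41.9
grasp_force: 29.9
```

Call:
servo_tool --pt "0 0 0 -0.01 0 0 30" --pt "0 0 0 -0.02 0 0 30" --pt "0 0 0 -0.03 0 0 30" --pt "0 0 0 -0.03 0 0 30"

```text
t: 11.6
ee_pos: [615.8, 189.6, 190.2]
orientation: [0.033, 3.141, 0.0]
ft_force: [0.2, 0.6, 5.7]
width: 41.8
grasp_force: 29.9
```

Call:
servo_tool --pt "0 0 0 -0.01 0 0 30" --pt "0 0 0 -0.02 0 0 30" --pt "0 0 0 -0.02 0 0 30"

```text
t: 11.98
ee_pos: [619.8, 189.5, 190.3]
orientation: [0.033, 3.141, 0.0]
ft_force: [-0.6, -0.3, 5.9]
width: 41.9
grasp_force: 29.9
```

Call:
servo_tool --pt "0 0 0 -0.008 0 0 30" --pt "0 0 0 -0.015 0 0 30" --pt "0 0 0 -0.015 0 0 30"

```text
t: 12.35
ee_pos: [622.7, 189.5, 190.3]
orientation: [0.033, 3.141, 0.0]
ft_force: [-1.8, -0.1, 6.3]
width: 42.0
grasp_force: 29.9
```

Call:
servo_tool --pt "0 0 0 -0.005 0 0 30" --pt "0 0 0 -0.01 0 0 30" --pt "0 0 0 -0.01 0 0 30"

```text
t: 12.72
ee_pos: [624.6, 189.4, 190.2]
orientation: [0.033, 3.141, 0.0]
ft_force: [-1.8, 0.5, 6.8]
width: 41.8
grasp_force: 29.9
```

Call:
servo_tool --pt "0 0 0 -0.005 0 0 30" --pt "0 0 0 -0.01 0 0 30" --pt "0 0 0 -0.01 0 0 30"

```text
t: 13.1
ee_pos: [626.6, 189.4, 190.2]
orientation: [0.033, 3.141, 0.0]
ft_force: [-1.3, -0.6, 6.3]
width: 41.8
grasp_force: 29.9
```

Call:
servo_tool --pt "0 0 0 -0.005 0 0 30" --pt "0 0 0 -0.01 0 0 30" --pt "0 0 0 -0.01 0 0 30"

```text
t: 13.48
ee_pos: [628.6, 189.3, 190.2]
orientation: [0.033, 3.141, 0.0]
ft_force: [-0.9, 0.3, 6.4]
width: 41.8
grasp_force: 29.9
```

Call:
servo_tool --pt "0 0 0 -0.005 0 0 30" --pt "0 0 0 -0.01 0 0 30" --pt "0 0 0 -0.01 0 0 30"

```text
t: 13.85
ee_pos: [630.6, 189.3, 190.2]
orientation: [0.033, 3.141, 0.0]
ft_force: [-1.4, 0.1, 5.2]
width: 42.0
grasp_force: 29.9
```

Call:
servo_tool --pt "0 0 0 -0.005 0 0 30" --pt "0 0 0 -0.01 0 0 30" --pt "0 0 0 -0.01 0 0 30"

```text
t: 14.22
ee_pos: [632.6, 189.3, 190.2]
orientation: [0.033, 3.141, 0.0]
ft_force: [-2.4, -0.8, 5.7]
width: 41.9
grasp_force: 29.9
```

Call:
servo_tool --pt "0 0 0 -0.005 0 0 30" --pt "0 0 0 -0.01 0 0 30" --pt "0 0 0 -0.01 0 0 30"

```text
t: 14.6
ee_pos: [634.6, 189.2, 190.3]
orientation: [0.033, 3.141, 0.0]
ft_force: [-2.1, -0.2, 5.5]
width: 41.9
grasp_force: 29.9
```

Call:
servo_tool --pt "0 0 0 -0.005 0 0 30" --pt "0 0 0 -0.01 0 0 30" --pt "0 0 0 -0.01 0 0 30"

```text
t: 14.98
ee_pos: [636.5, 189.0, 190.2]
orientation: [0.033, 3.141, -0.0]
ft_force: [-1.5, 0.2, 6.7]
width: 41.8
grasp_force: 29.9
```

Call:
servo_tool --pt "0 0 0 -0.005 0 0 30" --pt "0 0 0 -0.01 0 0 30" --pt "0 0 0 -0.01 0 0 30"

```text
t: 15.35
ee_pos: [638.4, 188.9, 190.3]
orientation: [0.033, 3.141, -0.0]
ft_force: [-1.7, -0.7, 6.1]
width: 42.2
grasp_force: 29.9
```

Call:
servo_tool --pt "0 0 0 -0.005 0 0 30" --pt "0 0 0 -0.01 0 0 30" --pt "0 0 0 -0.01 0 0 30"

```text
t: 15.72
ee_pos: [640.3, 188.7, 190.2]
orientation: [-0.033, -3.141, 0.001]
ft_force: [-1.6, -1.7, 7.1]
width: 41.7
grasp_force: 29.9
```

Call:
servo_tool --pt "0 0 0 -0.004 0 0 30" --pt "0 0 0 -0.008 0 0 30" --pt "0 0 0 -0.008 0 0 30"

```text
t: 16.1
ee_pos: [641.9, 188.6, 190.2]
orientation: [-0.033, -3.141, 0.001]
ft_force: [-2.2, -1.6, 6.8]
width: 41.9
grasp_force: 29.9
```

Call:
servo_tool --pt "0 0 0 -0.004 0 0 30" --pt "0 0 0 -0.008 0 0 30" --pt "0 0 0 -0.008 0 0 30"

```text
t: 16.48
ee_pos: [643.4, 188.5, 190.3]
orientation: [-0.033, -3.141, 0.001]
ft_force: [-1.4, -2.8, 7.3]
width: 41.7
grasp_force: 29.9
```

The left jaw now guides the foot, with a side force of about 3 N, so I let go to allow it to centre itself. I open only slightly, because the hub is near, lift off, and then push low on the foot's tail with shut fingers.

Call:
servo_tool --pt "0 0 0 0 -0.002 -0.003 42" --pt "0 0 0 0 -0.003 -0.004 45.5" --pt "0 0 0 0 -0.003 -0.004 46" --pt "0 0 0 0 -0.003 -0.004 46"

```text
t: 16.98
ee_pos: [643.4, 188.3, 190.1]
orientation: [-0.033, -3.141, 0.0]
ft_force: [0.4, -0.3, 0.5]
width: 45.8
grasp_force: 0.0
```

```bash
python3 - <<'E'
from h import *
st()
E
```

```text
t 16.98 p [643.4 188.3 190.1] yaw 1.5495 tilt [-0.0005 -0.0001] F [ 0.4 -0.3  0.5] w 45.8 g 0.0
```

Call:
servo_tool --pt "0 0 0 0 0 -0.08 46" --pt "0 0 0 0 0 -0.25 46" --pt "0 0 0 0 0 -0.45 20" --pt "0 0 0 0.17 0 -0.45 0" --pt "0 0 0 0.345 0 -0.45 0" --pt "0 0 0 0.345 0 -0.45 0" --pt "0 0 0 0.345 0 -0.45 0"

```text
t: 17.85
ee_pos: [575.4, 189.9, 281.6]
orientation: [0.033, 3.139, 0.001]
ft_force: [0.0, 0.5, -0.0]
width: 1.1
grasp_force: 0.0
```

```bash
python3 - <<'E'
from h import *
st(); im,d,i=grab('top'); W=cloud(d,i); m=(W[...,2]>220)&(W[...,2]<240)&(W[...,0]>600)&(W[...,0]<720)&(abs(W[...,1]-190)<40)
P=W[m]; print(len(P),cv2.minAreaRect(P[:,:2].astype(np.float32)) if len(P) else '')
im,d,i=grab('wrist'); save('w4',im);W=cloud(d,i); m=(W[...,2]>215)&(W[...,2]<240)&(W[...,0]>600)&(W[...,0]<720)&(abs(W[...,1]-190)<40)
P=W[m]; print(len(P),cv2.minAreaRect(P[:,:2].astype(np.float32)) if len(P) else '')
rel([573,190.3,174.5],1.5495)
E
```

```text
t 17.85 p [575.4 189.9 281.6] yaw 1.5497 tilt [0.002  0.0005] F [ 0.   0.5 -0. ] w 1.1 g 0.0
245 ((656.2217407226562, 186.00064086914062), (42.60071563720703, 70.12919616699219), 70.6829833984375)
209 ((655.1155395507812, 188.87001037597656), (6.6291375160217285, 68.58771514892578), 88.41197204589844)
turn [ 0.0002  0.0007 -0.0001] shift [0.0133 0.002  0.5321]
```

View pics/w4.png

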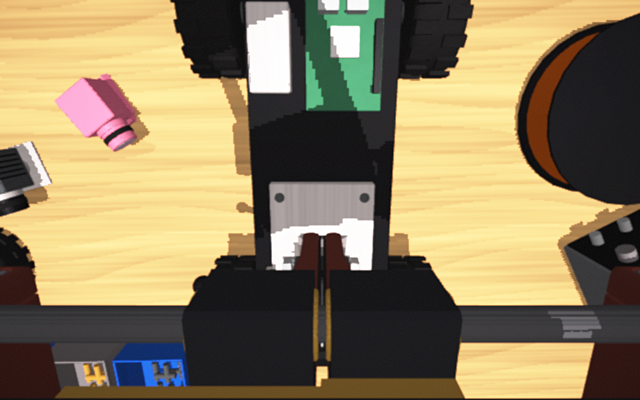

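The shut fingers are over the ledge at (320,240), behind the camera head, with clear space below. I descend behind the tail and approach.

Call:
servo_tool --pt "0 0 0 0.013 0.002 0.12 0" --pt "0 0 0 0.013 0.002 0.3 0" --pt "0 0 0 0.013 0.002 0.45 0" --pt "0 0 0 0.013 0.002 0.53 0" --pt "0 0 0 0.013 0.002 0.53 0" --pt "0 0 0 0.013 0.002 0.53 0"

```text
t: 18.7
ee_pos: [572.9, 190.4, 175.5]
orientation: [0.034, 3.14, 0.001]
ft_force: [-0.3, -0.1, 0.9]
width: 0.7
grasp_force: 0.0
```

Call:
servo_tool --pt "0 0 0 -0.03 0 0 0" --pt "0 0 0 -0.06 0 0 0" --pt "0 0 0 -0.08 0 0 0" --pt "0 0 0 -0.08 0 0 0"

```text
t: 19.2
ee_pos: [588.4, 189.8, 174.6]
orientation: [0.034, 3.141, 0.0]
ft_force: [-0.6, 0.5, -1.1]
width: 0.6
grasp_force: 0.0
```

Call:
servo_tool --pt "0 0 0 -0.01 0 0 0" --pt "0 0 0 -0.02 0 0 0" --pt "0 0 0 -0.02 0 0 0"

```text
t: 19.58
ee_pos: [592.1, 189.8, 174.5]
orientation: [0.033, 3.141, 0.0]
ft_force: [0.2, -0.2, 0.6]
width: 0.4
grasp_force: 0.0
```

Call:
servo_tool --pt "0 0 0 -0.008 0 0 0" --pt "0 0 0 -0.015 0 0 0" --pt "0 0 0 -0.015 0 0 0"

```text
t: 19.95
ee_pos: [595.1, 189.7, 174.5]
orientation: [0.033, 3.141, 0.0]
ft_force: [0.3, -0.5, -1.1]
width: 0.3
grasp_force: 0.0
```

Call:
servo_tool --pt "0 0 0 -0.008 0 0 0" --pt "0 0 0 -0.015 0 0 0" --pt "0 0 0 -0.015 0 0 0"

```text
t: 20.32
ee_pos: [598.0, 189.6, 174.4]
orientation: [-0.034, -3.141, -0.0]
ft_force: [-0.1, -0.0, -0.3]
width: 0.2
grasp_force: 0.1
```

Call:
servo_tool --pt "0 0 0 -0.005 0 0 0" --pt "0 0 0 -0.01 0 0 0" --pt "0 0 0 -0.01 0 0 0"

```text
t: 20.7
ee_pos: [600.1, 189.6, 174.5]
orientation: [0.033, 3.141, 0.0]
ft_force: [-0.3, 0.1, -0.8]
width: 0.2
grasp_force: 0.2
```

Call:
servo_tool --pt "0 0 0 -0.005 0 0 0" --pt "0 0 0 -0.01 0 0 0" --pt "0 0 0 -0.01 0 0 0"

```text
t: 21.08
ee_pos: [602.1, 189.6, 174.5]
orientation: [0.033, 3.141, 0.0]
ft_force: [0.6, -0.5, -0.4]
width: 0.6
grasp_force: 0.1
```

Call:
servo_tool --pt "0 0 0 -0.005 0 0 0" --pt "0 0 0 -0.01 0 0 0" --pt "0 0 0 -0.01 0 0 0"

```text
t: 21.45
ee_pos: [604.1, 189.5, 174.5]
orientation: [0.033, 3.141, 0.0]
ft_force: [-0.2, -0.5, 0.2]
width: 0.2
grasp_force: 0.1
```

Call:
servo_tool --pt "0 0 0 -0.005 0 0 0" --pt "0 0 0 -0.01 0 0 0" --pt "0 0 0 -0.01 0 0 0"

```text
t: 21.82
ee_pos: [606.1, 189.5, 174.5]
orientation: [0.033, 3.141, 0.0]
ft_force: [0.1, 0.8, -0.1]
width: 0.4
grasp_force: 0.1
```

Call:
servo_tool --pt "0 0 0 -0.005 0 0 0" --pt "0 0 0 -0.01 0 0 0" --pt "0 0 0 -0.01 0 0 0"

```text
t: 22.2
ee_pos: [608.1, 189.4, 174.5]
orientation: [0.033, 3.141, 0.0]
ft_force: [-0.8, 0.5, 0.2]
width: 0.8
grasp_force: 0.1
```

Call:
servo_tool --pt "0 0 0 -0.004 0 0 0" --pt "0 0 0 -0.008 0 0 0" --pt "0 0 0 -0.008 0 0 0"

```text
t: 22.58
ee_pos: [609.5, 189.4, 174.5]
orientation: [-0.033, -3.141, 0.0]
ft_force: [-1.4, -0.6, -0.3]
width: 0.3
grasp_force: 0.5
```

```bash
python3 - <<'E'
from h import *
st(); im,d,i=grab('scene'); W=cloud(d,i)
m=(W[...,2]>222)&(W[...,2]<240)&(W[...,0]>610)&(W[...,0]<720)&(abs(W[...,1]-190)<40)
P=W[m]; print(len(P),np.percentile(P[:,0],[2,50,98]),np.percentile(P[:,1],[2,50,98]))
save('s3',cv2.resize(im[90:270,400:560],None,fx=3.3,fy=3.3,interpolation=cv2.INTER_CUBIC))
E
```

```text
t 22.57 p [609.5 189.4 174.5] yaw 1.5495 tilt [-0.0002 -0.0001] F [-1.4 -0.6 -0.3] w 0.3 g 0.5
496 [615.21588436 658.61037359 701.21058292] [164.2059792  182.53380315 205.0301487 ]
```

View pics/s3.png

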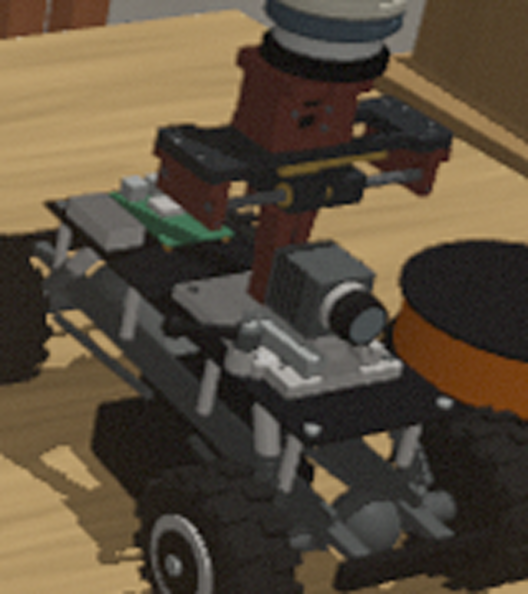

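The finger is just behind the tail, and the head is upright and straight in the way. I continue in small steps.

Call:
servo_tool --pt "0 0 0 -0.004 0 0 0" --pt "0 0 0 -0.007 0 0 0" --pt "0 0 0 -0.007 0 0 0"

```text
t: 23.0
ee_pos: [609.8, 189.4, 174.3]
orientation: [-0.033, -3.139, 0.0]
ft_force: [-6.1, -0.3, 2.8]
width: 0.3
grasp_force: 2.9
```

Call:
servo_tool --pt "0 0 0 -0.003 0 0 0" --pt "0 0 0 -0.005 0 0 0" --pt "0 0 0 -0.005 0 0 0"

```text
t: 23.38
ee_pos: [609.9, 189.3, 174.1]
orientation: [-0.033, -3.137, 0.001]
ft_force: [-8.2, 1.0, 4.3]
width: 0.3
grasp_force: 4.2
```

Call:
servo_tool --pt "0 0 0 -0.003 0 0 0" --pt "0 0 0 -0.005 0 0 0" --pt "0 0 0 -0.005 0 0 0"

```text
t: 23.75
ee_pos: [610.1, 189.3, 173.9]
orientation: [-0.033, -3.135, 0.001]
ft_force: [-10.4, 1.1, 5.5]
width: 0.4
grasp_force: 5.6
```

Call:
servo_tool --pt "0 0 0 -0.003 0 0 0" --pt "0 0 0 -0.005 0 0 0" --pt "0 0 0 -0.005 0 0 0"

```text
t: 24.12
ee_pos: [610.2, 189.3, 173.8]
orientation: [-0.033, -3.133, 0.001]
ft_force: [-13.2, 1.3, 5.7]
width: 0.9
grasp_force: 6.9
```

The push is at 13 N with no further travel, so it is wedged. I back off, lift, and look.

Call:
servo_tool --pt "0 0 0 0 0 0 0" --pt "0 0 0 0.01 0 0 0" --pt "0 0 0 0.05 0 0 0" --pt "0 0 0 0.1 0 -0.02 0" --pt "0 0 0 0.12 0 -0.15 0" --pt "0 0 0 0.12 0 -0.4 0" --pt "0 0 0 0.12 0 -0.6 0" --pt "0 0 0 0.12 0 -0.6 0"

```text
t: 25.12
ee_pos: [591.8, 190.4, 298.9]
orientation: [0.033, 3.134, 0.004]
ft_force: [0.2, 0.1, -0.7]
width: 0.3
grasp_force: 0.0
```

Call:
servo_tool --pt "0 0 0 0.2 0 0 0" --pt "0 0 0 0.2 0 0 0" --pt "0 0 0 0.2 0 0 0"

```text
t: 25.5
ee_pos: [550.2, 190.7, 294.2]
orientation: [0.033, 3.141, -0.0]
ft_force: [-0.4, -0.3, 0.1]
width: 0.5
grasp_force: 0.0
```

```bash
python3 - <<'E'
from h import *
st(); M=np.array([624.5,189.2,170]); c,s=np.cos(-.0213),np.sin(-.0213)
for n in('top','wrist','scene'):
    im,d,i=grab(n); W=cloud(d,i); L=(W-M)@np.array([[c,-s,0],[s,c,0],[0,0,1]])
    m=(L[...,2]>48)&(L[...,2]<72)&(L[...,0]>-40)&(L[...,0]<90)&(abs(L[...,1])<35); P=L[m]; print(n,len(P),cv2.minAreaRect(P[:,:2].astype(np.float32)) if len(P)>5 else '')
    b=P[P[:,2]>56]; print(np.percentile(b,[1,50,99],axis=0).round(1).tolist())
    # lever
    m=(L[...,2]>12)&(L[...,2]<40)&(L[...,0]>-40)&(L[...,0]<60)&(L[...,1]<-35)&(L[...,1]>-110); P=L[m]
    if len(P):
        q=P[np.linalg.norm(P[:,:2]-[30,-48],axis=1)>36]; print('lever',len(P),'knob',len(q),q.mean(0).round(1) if len(q) else '', q.max(0).round(), q.min(0).round())
    if n=='wrist': save('w5',im)
E
```

```text
t 25.5 p [550.2 190.7 294.2] yaw 1.5498 tilt [ 0.0002 -0.0001] F [-0.4 -0.3  0.1] w 0.5 g 0.0
top 451 ((43.06928634643555, -3.0926589965820312), (72.7769546508789, 44.33201217651367), 2.0065228939056396)
[[8.6, -24.8, 56.3], [33.7, -4.4, 59.5], [74.8, 16.4, 64.7]]
lever 114 knob 41 [ 19.2 -95.2  24.9] [ 27. -84.  35.] [  12. -104.   20.]
wrist 333 ((47.28004837036133, 0.5497236251831055), (8.656136512756348, 42.062808990478516), 89.38472747802734)
[[27.0, -3.9, 56.2], [45.2, -0.0, 60.6], [67.4, 3.8, 61.9]]
scene 479 ((43.835533142089844, -3.4338607788085938), (44.765926361083984, 76.66078186035156), 86.39506530761719)
[[8.1, -24.0, 56.1], [36.8, -4.3, 59.9], [72.9, 19.6, 62.4]]
lever 168 knob 59 [ 21.3 -95.1  23.4] [ 27. -83.  30.] [  13. -103.   15.]
```

View pics/w5.png

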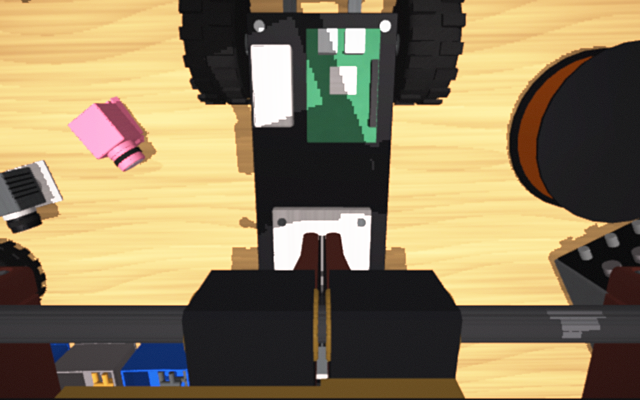

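The scene and top cameras put the head about 31 mm inside, upright and yaw-aligned. The wrist picture shows an unchanged bench, with the head hidden behind the gripper. The lever knob in the way frame is at (20,-95), about 0.2–0.3 rad. I go in front of the knob with shut fingers.

Call:
servo_tool --pt "0 0 0 -0.12 -0.15 0 0" --pt "0 0 0 -0.3 -0.3 0 0" --pt "0 0 0 -0.48 -0.44 0 0" --pt "0 0 0 -0.65 -0.485 0 0" --pt "0 0 0 -0.65 -0.485 0.2 0" --pt "0 0 0 -0.65 -0.485 0.4 0" --pt "0 0 0 -0.65 -0.485 0.54 0" --pt "0 0 0 -0.65 -0.485 0.54 0" --pt "0 0 0 -0.65 -0.485 0.54 0"

```text
t: 26.78
ee_pos: [678.9, 90.9, 187.5]
orientation: [0.033, 3.14, 0.0]
ft_force: [-0.6, -0.1, -0.4]
width: 0.4
grasp_force: 0.0
```

```bash
python3 - <<'E'
from h import *
st(); o=ctrl.get_obs(); M=np.array([624.5,189.2]); c,s=np.cos(-.0213),np.sin(-.0213); L=(o['ee_pos'][:2]-M)@np.array([[c,-s],[s,c]]); print(L)
for t in [0.1,.3,.5,.7,.9,1.1,1.3,1.5,1.6]:
    k=np.array([30-48*np.sin(t),-48-48*np.cos(t)]); f=k+22*np.array([np.cos(t),-np.sin(t)]); D=f-L; print(t,f.round(1),'shift',round(-D[0]/200,3),round(D[1]/200,3))
E
```

```text
t 26.77 p [678.9  90.9 187.5] yaw 1.5495 tilt [0.0014 0.0001] F [-0.6 -0.1 -0.4] w 0.4 g 0.0
[ 56.44604777 -97.088481  ]
0.1 [ 47.1 -98. ] shift 0.047 -0.004
0.3 [  36.8 -100.4] shift 0.098 -0.016
0.5 [  26.3 -100.7] shift 0.151 -0.018
0.7 [ 15.9 -98.9] shift 0.203 -0.009
0.9 [  6.1 -95.1] shift 0.252 0.01
1.1 [ -2.8 -89.4] shift 0.296 0.039
1.3 [-10.4 -82. ] shift 0.334 0.075
1.5 [-16.3 -73.3] shift 0.364 0.119
1.6 [-18.6 -68.6] shift 0.375 0.142
```

Call:
servo_tool --pt "0 0 0 0.05 -0.005 0 0" --pt "0 0 0 0.098 -0.016 0 0" --pt "0 0 0 0.125 -0.018 0 0" --pt "0 0 0 0.151 -0.018 0 0" --pt "0 0 0 0.178 -0.014 0 0" --pt "0 0 0 0.203 -0.009 0 0" --pt "0 0 0 0.228 0 0 0" --pt "0 0 0 0.252 0.01 0 0"

```text
t: 27.78
ee_pos: [626.8, 93.8, 186.2]
orientation: [-0.033, -3.14, 0.001]
ft_force: [1.1, -1.2, 0.4]
width: 0.4
grasp_force: 0.7
```

Call:
servo_tool --pt "0 0 0 0.022 0.014 0 0" --pt "0 0 0 0.044 0.029 0 0" --pt "0 0 0 0.063 0.047 0 0" --pt "0 0 0 0.082 0.065 0 0" --pt "0 0 0 0.098 0.085 0 0" --pt "0 0 0 0.098 0.085 0 0"

```text
t: 28.52
ee_pos: [607.8, 111.9, 186.4]
orientation: [-0.033, -3.141, -0.0]
ft_force: [0.1, 0.6, -0.4]
width: 0.5
grasp_force: 0.0
```

```bash
python3 - <<'E'
from h import *
st(); M=np.array([624.5,189.2,170]); c,s=np.cos(-.0213),np.sin(-.0213)
for n in('top','scene'):
    im,d,i=grab(n); W=cloud(d,i); L=(W-M)@np.array([[c,-s,0],[s,c,0],[0,0,1]])
    m=(L[...,2]>17)&(L[...,2]<34)&(L[...,0]>-30)&(L[...,0]<60)&(L[...,1]<-28)&(L[...,1]>-110); P=L[m]
    print(n,len(P)); 
    for x in range(-30,60,10):
        q=P[(P[:,0]>=x)&(P[:,0]<x+10)]; print(x,len(q),np.percentile(q[:,1],[5,50,95]).round() if len(q) else '')
E
```

```text
t 28.52 p [607.8 111.9 186.4] yaw 1.55 tilt [-0.0007  0.0003] F [ 0.1  0.6 -0.4] w 0.5 g 0.0
top 0
-30 0 
-20 0 
-10 0 
0 0 
10 0 
20 0 
30 0 
40 0 
50 0 
scene 192
-30 12 [-88. -87. -85.]
-20 29 [-88. -85. -58.]
-10 76 [-87. -76. -59.]
0 17 [-61. -59. -53.]
10 16 [-59. -56. -51.]
20 12 [-56. -52. -42.]
30 29 [-57. -50. -45.]
40 1 [-54. -54. -54.]
50 0
```

The lever is following, at about 1.2 rad. Now the last bit in +y to the stop.

Call:
servo_tool --pt "0 0 0 0.002 0.012 0 0" --pt "0 0 0 0.004 0.024 0 0" --pt "0 0 0 0.004 0.024 0 0"

```text
t: 29.0
ee_pos: [607.2, 116.2, 186.3]
orientation: [-0.033, -3.141, 0.0]
ft_force: [-2.4, -1.9, -0.0]
width: 0.6
grasp_force: 1.0
```

Call:
servo_tool --pt "0 0 0 0 0.01 0 0" --pt "0 0 0 0 0.02 0 0" --pt "0 0 0 0 0.02 0 0"

```text
t: 29.38
ee_pos: [607.7, 120.5, 186.4]
orientation: [0.033, 3.141, 0.0]
ft_force: [-1.7, -1.3, -0.2]
width: 1.3
grasp_force: 0.8
```

Call:
servo_tool --pt "0 0 0 0 0.008 0 0" --pt "0 0 0 0 0.015 0 0" --pt "0 0 0 0 0.015 0 0"

```text
t: 29.75
ee_pos: [607.6, 121.4, 186.4]
orientation: [-0.033, -3.141, 0.005]
ft_force: [-1.5, -10.8, 0.8]
width: 0.4
grasp_force: 5.3
```

Stop reached, with the force rising to 11 N. I retreat sideways, lift clear, and check.

Call:
servo_tool --pt "0 0 0 0 -0.02 0 0" --pt "0 0 0 0 -0.1 0 0" --pt "0 0 0 0 -0.25 0 0" --pt "0 0 0 0.2 -0.35 -0.3 0" --pt "0 0 0 0.5 -0.5 -0.6 0" --pt "0 0 0 0.8 -0.8 -0.8 0" --pt "0 0 0 0.95 -1 -0.8 0" --pt "0 0 0 0.95 -1 -0.8 0"

```text
t: 30.75
ee_pos: [412.3, -74.0, 347.8]
orientation: [0.033, 3.139, -0.0]
ft_force: [0.6, -0.2, 0.3]
width: 0.5
grasp_force: 0.0
```

```bash
python3 - <<'E'
from h import *
st(); M=np.array([624.5,189.2,170]); c,s=np.cos(-.0213),np.sin(-.0213)
for n in('top','scene'):
    im,d,i=grab(n); W=cloud(d,i); L=(W-M)@np.array([[c,-s,0],[s,c,0],[0,0,1]])
    m=(L[...,2]>48)&(L[...,2]<72)&(L[...,0]>-40)&(L[...,0]<90)&(abs(L[...,1])<35); P=L[m]; print(n,len(P),cv2.minAreaRect(P[:,:2].astype(np.float32)) if len(P)>5 else '',np.median(P[:,2]))
    m=(L[...,2]>17)&(L[...,2]<34)&(L[...,0]>-40)&(L[...,0]<60)&(L[...,1]<-33)&(L[...,1]>-110); P=L[m]
    for x in range(-40,50,10):
        q=P[(P[:,0]>=x)&(P[:,0]<x+10)]; print(x,len(q),np.percentile(q[:,1],[5,50,95]).round() if len(q) else '')
    if n=='scene': save('s4',cv2.resize(im[120:270,380:560],None,fx=4,fy=4,interpolation=cv2.INTER_CUBIC))
E
```

```text
t 30.75 p [412.3 -74.  347.8] yaw 1.5496 tilt [ 0.0025 -0.0003] F [ 0.6 -0.2  0.3] w 0.5 g 0.0
top 457 ((43.717628479003906, -4.087968826293945), (74.2167739868164, 43.25609588623047), 0.9071210622787476) 58.79360669307067
-40 0 
-30 6 [-58. -53. -50.]
-20 22 [-62. -56. -49.]
-10 16 [-58. -55. -51.]
0 15 [-57. -52. -44.]
10 12 [-56. -53. -49.]
20 16 [-58. -53. -47.]
30 23 [-58. -51. -43.]
40 1 [-50. -50. -50.]
scene 471 ((44.39381408691406, -1.7829608917236328), (76.36270904541016, 45.153114318847656), 1.2545002698898315) 58.52830614203239
-40 0 
-30 2 [-58. -57. -55.]
-20 31 [-60. -55. -48.]
-10 19 [-56. -54. -50.]
0 14 [-54. -53. -49.]
10 17 [-56. -52. -47.]
20 8 [-56. -52. -48.]
30 31 [-57. -51. -43.]
40 0
```

View pics/s4.png

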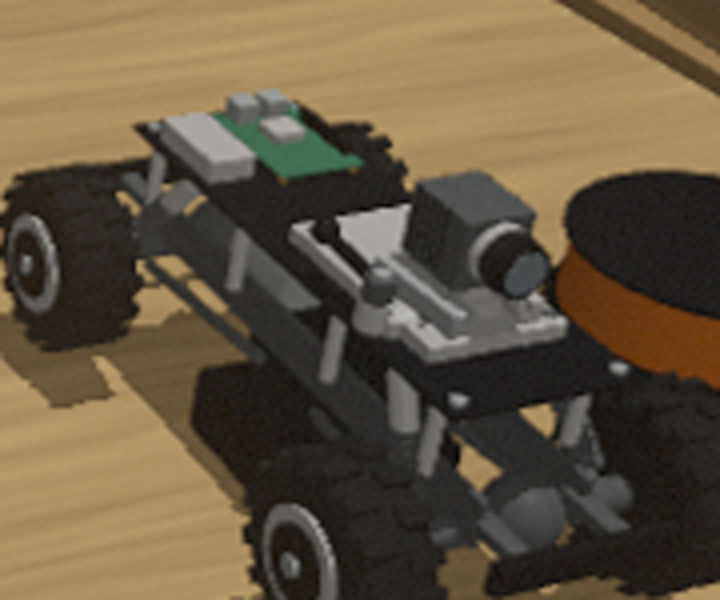

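The picture shows the lever pointing straight back along the way (knob near (325,235) in the crop, hub at (378,300)) and the head upright, lens forward, in the way. The robot is clear of everything.

```bash
python3 -c "
from workcell import ctrl
print(ctrl.close_job())"
```

```text
the job is handed in; nothing more can be done
None
```

I handed the job in at about 31 s. The camera head is wedged lens forward about 32 mm inside the way after a 13 N push, and the clamp lever is at its stop. No verdict came back, and I could not measure whether the foot still presses on the jaw with more than 6 N on its own.

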